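# Fetch the pepper pot from the covered spice carousel

## Task

Get the pepper pot (the smallest of the round jars, narrow and short, with the black lid) out of the covered spice carousel: first lift the white cover plate off its pins and lay it flat on the bare table, handle up, then turn the carousel by its knob until the pot stands under the middle of the open hatch. Lift the pot out through the hatch and stand it upright in the middle of the round cork trivet. The four other containers must stay standing on the carousel, and the two sauce bottles and the white-capped jar on the table must stay standing where they are.

Things in the scene. Friction and masses are not known exactly. Their poses are not given: they have to be found in the camera images.
- housing: fixed body of the spice carousel; origin on the table on the turning axis, z up, its -x points out through the hatch to the robot's side. Wooden base disc 268 mm across, 10 mm high. Four steel posts 10 mm thick, 129 mm from the axis at +-40 and +-112 deg from +x, carry a clear round canopy 270 mm across, from 112 to 118 mm above the table
- hatch (a point): point on the housing at x = -78, y = 0, height 22 mm (tray top): where a bay's middle lies when that bay stands exactly under the hatch. The hatch is a cut-out of the canopy, y = -62 to 62 mm, from x = -28 mm out to the rim, open at the front. Beside it two upright pins, 8 mm thick, rise from the canopy's top (118 mm) to 126 mm at x = -80, y = +-76 mm
- knob (a point): middle of the black fluted round knob on the turning axis, 139 mm above the table: 46 mm across, its sides 120 to 156 mm high, on an 18 mm shaft. It turns the turntable either way without stops; friction (about 0.06 N m) keeps it where it is left
- tray (a point): middle of the turntable's wooden top, 22 mm above the table; its -x axis turns with the tray and points to the middle of the wide jar's bay (at the start within 0.3 rad of the hatch). Tray 236 mm across, five bays 72 deg apart, middles 78 mm from the axis, fins 14 mm high between. One loose container in each; the pot and three others are in any order in the other four
- cover: loose white plate over the hatch, 112 (x) x 180 (y) x 6 mm, 0.15 to 0.31 kg; origin: centre of underside. Starts on the canopy, axes parallel to the housing's, at the housing's x = -80 mm; its two 12 mm holes at y = +-76 mm sit on the pins: lift it straight up over 8 mm. In the middle a steel bar handle, 74 mm along x, 13 mm thick in y, 17 to 35 mm above the underside
- pepper_pot: the thing to fetch: small round glass pot of grey pepper with a black lid that stays on, 50 mm across, 74 mm high, 0.08 to 0.17 kg; origin at the centre of its foot, z up. The lid is the top 25 mm or so; pot and lid have nearly straight upright sides
- spice_jar: taller, slim round jar with a purple lid, 54 mm across, 82 mm high, in another bay; origin at the centre of its foot
- carton: small standing carton, 44 (x) x 73 (y) x 85 mm high, in another bay; origin at the centre of its foot
- snap_pot: low squarish snap-lid pot, 63 x 58 x 47 mm high, in another bay; origin at the centre of its foot
- wide_jar_in: wide round glass jar with a white lid, 80 mm across, 76 mm high, in the bay that starts near the hatch; origin at the centre of its foot
- trivet: round cork trivet fixed to the table, 110 mm across, 8 mm thick; origin at the centre of its underside, on the table. The table top here is a corner pointing left: it ends at the lines y = x - 0.45 and y = 0.65 - x (m). Apart from the listed things it is bare where x > 0.23 and y > -0.54 out to 0.72 m from the robot's axis; more kitchen things stand beyond
- sauce_bottle: bystander: tall sauce bottle standing on the table, 58 mm across, 187 mm high; origin at the centre of its foot
- white_cap_jar: bystander: slim white-capped jar standing on the table, 47 mm across, 98 mm high; origin at the centre of its foot
- paste_bottle: bystander: dark stout bottle with a red cap standing on the table, 58 mm across, 155 mm high; origin at the centre of its foot

How it is judged:
By the outcome, as a careful person would: the job done as asked, in the order asked, and still so for the second after the job is handed in, with the robot touching nothing.
It also fails if it takes over 72 s, if anything falls off the work surface, if the arm or the gripper's body presses on something with over 40 N, if the wrist force passes 120 N, or if a joint passes its speed limit or range.

## Robot

A 7-joint arm with a two-finger parallel gripper is mounted at the origin on a cart in front of the work surface, level with it; the furniture and walls round the work are solid. World frame = base frame: x ahead of the robot, y to its left, z up, the work surface at z = 0. Lengths are in m, angles in rad, forces in N, time in s.
With the tool pointing down it reaches from about 0.4 to 0.9 m from the base axis. Payload 5.6 kg.
Tool frame: the origin (TCP) lies at the very end of the fingers, on their centre line; the grasp point (between the pads) lies 19 mm behind it; z points along the fingers, y is the line along which they close (so a half turn about z gives the same grasp; the last joint's range is limited). The gripper opens to 92 mm and grips with 3 to 60 N. Pads are 20 mm wide; open, the fingers measure 128 mm over their backs; the gripper's body (75 mm by 189 mm) begins 69 mm behind the grasp point.
Start: joints at [1.085, 0.468, -0.012, 1.603, 0.006, 1.071, -0.056], TCP at [0.278, -0.587, 0.215] pointing down, gripper open.
Joint ranges: [-2.53, 2.53], [-0.31, 2.02], [-1.57, 1.55], [0.28, 2.44], [-1.29, 4.43], [0.15, 1.84], [-2.92, 2.92]. Speed limits (rad/s): [2.57, 2.57, 3.14, 3.14, 3.14, 3.14, 3.14].

## Interface

Orientations are given as a 3x3 rotation matrix whose columns are the frame's x, y, z axes.
In Python, from rig import bot, capture, camera_info, search_frame, cut_out gives the robot as it stands.
- The arm moves only by the tool carry_out, never from a script. Its argument "deltas" is a list of rows, each a list of 7 numbers: the shift along the tool's x, y, z each as a share of 15 cm, from -1 to 1, then the turn, a rotation vector about the tool's x, y, z each as a share of 60 degrees, from -1 to 1, then the opening in per cent of the stroke, from 0 (shut) to 100 (fully open). In form: [[tx, ty, tz, ax, ay, az, gripper], ...]. A call has exactly 5 rows; each row is the pose to reach, as a shift and turn from the pose commanded when the call began, along the tool's axes at that moment; what a row does not reach only later rows make up. A row lasts 1/12 s, in which the tool goes at most 41.7 mm and 7.16 degrees, less where a joint would pass 70% of its speed; a pose out of reach is approached as far as the arm can. A call with a number of a shift or a turn outside -1 to 1 is refused whole. A call with a gripper value outside its range is refused whole. The fingers move at their own pace and stop on an object; "squeeze" is the grip in N (left out, the last holds). Time passes only in rows, so rows that repeat a pose let the fingers close, or fill a call up. It gives the time, the measured TCP pose, the force, the opening and the grip force at its end, in the units of the state.
- bot.get_obs(): the state, without advancing time (a new reading comes with each control period).
- capture(name): name is "scene" or "top"; returns the picture (420x560x3 uint8, red, green, blue); there is no depth.
- camera_info(name): a dict with "fov_y" (degrees; the focal length in pixels is half the picture's height over the tangent of half this angle, whatever the lens; pixels are square), "cx", "cy" (the principal point, pixels), "D" ([k1, k2, p1, p2, k3] as OpenCV has them; the pictures are not rectified), "cam_to_world" (4x4, takes a point from camera to world coordinates). Camera axes: x right, y down, z forward; pixel columns grow to the right and rows downward; lengths in m; the calibration is good to about 2 mm. A picture is of the moment at which its call begins. camera_info takes no time and is no camera call.
- bot.sign_off(): hands the job in; it is judged then, once.
Trained networks look in the newest picture that a camera, given by its name, has taken for a name from the list of things; names that differ only in an ending like _2 or _b are one class to them, and where a whole thing is asked for, a point or a joint stands for the part that bears it (a point fixed in the world has none). Each returns a list of dicts, best first, with "confidence" (0 to 1); they miss things now and then, are a little off and sometimes report something else, mostly with a low value. They report only what shows in the picture. A call takes as long as a camera call.
- search_frame(camera, target): "position" ([column, row] as shares, 0 to 1, of the picture: columns of its width, rows of its height, amid what is visible of it).
- cut_out(camera, target): "region" (420x560 bool, what is visible of it) and "position" ([column, row] as shares, 0 to 1, of the picture: columns of its width, rows of its height, amid what is visible of it).
The state is a dict: "time": time; "qpos": joint angles; "joint_vel": joint speeds; "effort": joint torques, N m; "ee_pos": TCP position; "orientation": TCP orientation; "wrist_force": force on the tool from outside, world axes, zero at the start; "ft_torque": the same for the moment, N m; "width": opening from 0.0 (shut) to 1.0 (fully open); "finger_force": force on a finger pad.
Only numpy, scipy, OpenCV 4.12 (cv2) and the standard library are available. Lean on these libraries where they do the work, as an engineer would, in place of code of your own. Each camera call takes 0.05 s, during which the arm holds its last target. There are 200 camera calls.

## Working session

There is one attempt and no reset: what is moved stays moved. The work goes in short steps, Python scripts to look and compute and a tool call to move; the robot and the scene stay as the last step left them, time stands still between calls to the robot, and variables do not carry over. Pictures are saved under pics/ and viewed, at most 10 in all, crops included, and the job is handed in when it is done.

Besides the shell and the picture viewer there is one more tool, called after "Emit:" as name([rows], argument=value, ...), one row to a line, values as JSON. carry_out: Moves the arm, as the interface text tells. Shift numbers are shares of 15 cm and turn numbers shares of 60 degrees, none past 1 either way. Its arguments: {"type":"object","properties":{"deltas":{"type":"array","items":{"type":"array","items":{"type":"number"}}},"squeeze":{"type":"number"}},"required":["deltas"]}

```bash
ls; mkdir -p pics; python3 - <<'E'
from rig import *
import cv2,numpy as np
o=bot.get_obs();print(o['time'],o['ee_pos'],o['orientation'],o['width'])
for n in("scene","top"):
    cv2.imwrite(f"pics/{n}0.png",capture(n)[:,:,::-1]);c=camera_info(n)
    print(n,c)
    for t in("knob","cover","trivet","pepper_pot","wide_jar_in","sauce_bottle","white_cap_jar","paste_bottle","housing","spice_jar","carton","snap_pot"):
        print(t,[(round(r['confidence'],2),np.round(np.array(r['position'])*[560,420],1)) for r in search_frame(n,t)[:2]])
print(bot.get_obs()['time'])
E
```

```text
pics
0.0 [ 0.27814897 -0.58681782  0.21366272] [[ 9.03603398e-01  4.28369159e-01 -8.73510781e-04]
 [ 4.28370028e-01 -9.03602126e-01  1.52190051e-03]
 [-1.37370958e-04 -1.74938031e-03 -9.99998460e-01]] 1.0018960252518574
scene {'fov_y': 44.03418738667131, 'cx': 275.5297830379783, 'cy': 206.76523164214203, 'D': array([-0.02064462,  0.        ,  0.        ,  0.        ,  0.        ]), 'cam_to_world': array([[ 0.55652339, -0.44703609,  0.70031453, -0.33253914],
       [-0.8308222 , -0.29535741,  0.47169743, -0.86665789],
       [-0.00402269, -0.84434752, -0.53578082,  0.77313611],
       [ 0.        ,  0.        ,  0.        ,  1.        ]])}
knob [(0.65, array([255.7, 230.1]))]
cover [(0.84, array([227.3, 198.3]))]
trivet [(0.95, array([335.7, 272. ]))]
pepper_pot []
wide_jar_in []
sauce_bottle [(0.53, array([332.5, 229. ]))]
white_cap_jar [(0.9, array([361.2, 241. ])), (0.67, array([333.9, 225.3]))]
paste_bottle [(0.79, array([202.8, 250.2]))]
housing [(0.94, array([269. , 192.6])), (0.36, array([335.9, 272.1]))]
spice_jar [(0.72, array([270. , 225.1]))]
carton []
snap_pot [(0.71, arra
[... 164 characters left out ...]
    ,  0.        ]), 'cam_to_world': array([[ 0.01537464, -0.99237873,  0.1222623 ,  0.35647728],
       [-0.99971026, -0.01752156, -0.01650423, -0.26938092],
       [ 0.01852067, -0.12197313, -0.99236059,  1.24729219],
       [ 0.        ,  0.        ,  0.        ,  1.        ]])}
knob [(0.92, array([229. , 164.1]))]
cover [(0.88, array([212.5, 199.9]))]
trivet [(0.58, array([347.5, 202.6]))]
pepper_pot [(0.73, array([237.4, 277.9]))]
wide_jar_in []
sauce_bottle [(0.92, array([309.1, 119.2])), (0.27, array([227.4, 163.4]))]
white_cap_jar [(0.56, array([354.2, 149.5]))]
paste_bottle [(0.65, array([238.2, 277.7]))]
housing [(0.89, array([244.7, 151.2]))]
spice_jar []
carton []
snap_pot []
1.3
```

View pics/scene0.png

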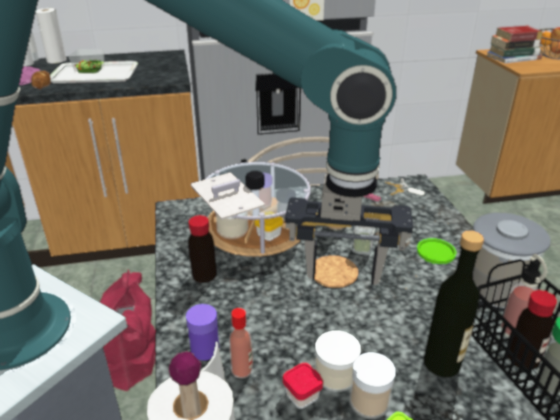

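View pics/top0.png

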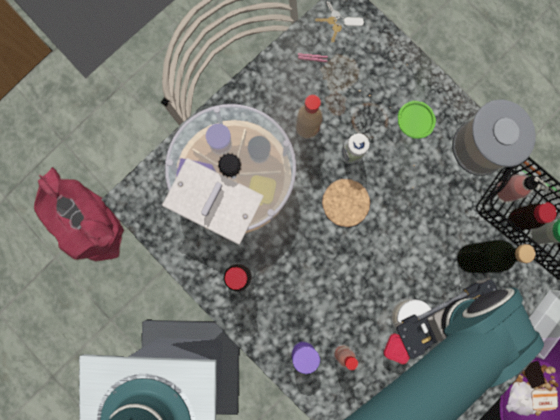

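```bash
cat > h.py <<'E'
from rig import *
import cv2,numpy as np
def cam(n):
    c=camera_info(n);f=210/np.tan(np.radians(c['fov_y']/2))
    return np.array([[f,0,c['cx']],[0,f,c['cy']],[0,0,1.]]),c['D'],c['cam_to_world']
def at(n,p,z):
    K,D,T=cam(n);u=cv2.undistortPoints(np.array([[p]],float),K,D)[0,0]
    d=T[:3,:3]@[u[0],u[1],1];return T[:3,3]+d*(z-T[2,3])/d[2]
def pix(n,P):
    K,D,T=cam(n);M=np.linalg.inv(T)
    return cv2.projectPoints(np.array(P,float).reshape(-1,3),cv2.Rodrigues(M[:3,:3])[0],M[:3,3],K,D)[0].reshape(-1,2)
def cen(r): # region centre of the mask
    ys,xs=np.nonzero(r);return xs.mean(),ys.mean()
def go(P,yaw=None): # tool-axes shares for target tcp (from measured pose)
    o=bot.get_obs();R=np.array(o['orientation']);return np.round(R.T@(np.array(P)-o['ee_pos'])/.15,3)
E
python3 - <<'E'
from h import *
for n,p,t,z in [("top",(229,164.1),"knob",.156),("top",(212.5,199.9),"cover",.13),("scene",(227.3,198.3),"cover",.13),("top",(347.5,202.6),"trivet",.008),("scene",(335.7,272),"trivet",.008),("top",(309,119),"sauce",.187),("top",(354,149.5),"wcj",.09),("scene",(361,241),"wcj",.05),("top",(238,278),"paste",.155),("scene",(203,250),"paste",.08)]:
    print(t,n,at(n,p,z).round(3))
E
```

```text
knob top [ 0.573 -0.192  0.156]
cover top [ 0.502 -0.158  0.13 ]
cover scene [ 0.476 -0.184  0.13 ]
trivet top [ 0.517 -0.457  0.008]
trivet scene [ 0.512 -0.464  0.008]
sauce top [ 0.662 -0.352  0.187]
wcj top [ 0.624 -0.459  0.09 ]
wcj scene [ 0.599 -0.481  0.05 ]
paste top [ 0.343 -0.216  0.155]
paste scene [ 0.337 -0.222  0.08 ]
```

The scene view shows the covered carousel with paste bottle at (203,250) and trivet at (335,271). In the top view the knob is at (229,165), the cover around (212,201), the dark-lidded pot at (258,148) and the snap pot at (263,188). The trivet is at (347,203).

```bash
python3 - <<'E'
from h import *
im=capture("top")
r=cut_out("top","cover")[0]['region'].astype(np.uint8)
c,s,a=cv2.minAreaRect(cv2.findContours(r,0,1)[0][0]);print(c,s,a)
B=np.array([at("top",p,.124) for p in cv2.boxPoints((c,s,a))]);print(B.round(3),B.mean(0))
for i in range(2):
    e=B[i+1]-B[i];print(np.linalg.norm(e),np.degrees(np.arctan2(e[1],e[0])))
k=cen(cut_out("top","knob")[0]['region']);print("knob",k,at("top",k,.154))
t=cen(cut_out("top","trivet")[0]['region']);print("triv",t,at("top",t,.008))
x,y=210,185
cv2.imwrite("pics/crop.png",cv2.resize(im[100:260,130:330],None,fx=4,fy=3.75*4/3.75 if 0 else 3.75,interpolation=2)[:,:,::-1])
E
```

```text
(213.02474975585938, 200.02426147460938) (85.64605712890625, 54.4302978515625) 26.003345489501953
[[ 0.489 -0.053  0.124]
 [ 0.594 -0.099  0.124]
 [ 0.517 -0.263  0.124]
 [ 0.414 -0.216  0.124]] [ 0.50330938 -0.15792167  0.124     ]
0.11447936898879937 -23.856663764964345
0.18104917993229508 -115.22024066904811
knob (np.float64(229.3531914893617), np.float64(164.48510638297873)) [ 0.5726179  -0.19266011  0.154     ]
triv (np.float64(345.62026862026863), np.float64(202.36630036630038)) [ 0.51789596 -0.45220459  0.008     ]
```

View pics/crop.png

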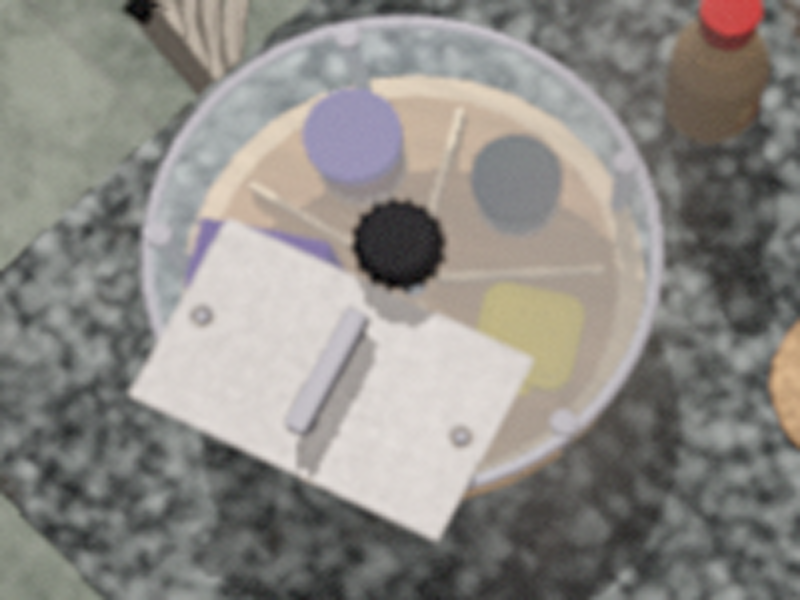

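The crop shows the pins at full-image (180.5,184) and (245,216.5) and the handle ends at about (218.5,184.5) and (205,213.5). The pepper pot lid is at (259,146.5).

```bash
python3 - <<'E'
from h import *
A=at("top",(180.5,184),.126);B=at("top",(245.25,216.5),.126);print(A,B,(A+B)/2,np.linalg.norm(A-B),np.degrees(np.arctan2(*(A-B)[1::-1]))-90)
C=at("top",(218.5,184.5),.153);D=at("top",(205,213.5),.153);print(C,D,(C+D)/2,np.linalg.norm(C-D),np.degrees(np.arctan2(*(C-D)[1::-1])))
P=at("top",(259,146.5),.096);k=np.array([.5726,-.1927,0]);d=P-k;print(P,np.hypot(*d[:2]),np.degrees(np.arctan2(d[1],d[0])))
print(go([.5025,-.159,.24]),go([.5025,-.159,.18]))
E
```

```text
[ 0.53510455 -0.08945956  0.126     ] [ 0.46936975 -0.22647749  0.126     ] [ 0.50223715 -0.15796853  0.126     ] 0.1519703186536773 -25.629514301606505
[ 0.5310281  -0.17162858  0.153     ] [ 0.47127113 -0.14595497  0.153     ] [ 0.50114962 -0.15879177  0.153     ] 0.06503868080379763 -23.249993293942474
[ 0.62479891 -0.25153357  0.096     ] 0.07865186113779908 -48.41960147698887
[ 2.573 -1.941 -0.17 ] [ 2.573 -1.941  0.23 ]
```

Emit:
carry_out([
  [0.2,-0.151,-0.034,0,0,0,100],
  [0.4,-0.302,-0.068,0,0,0,100],
  [0.6,-0.453,-0.1,0,0,0,100],
  [0.8,-0.604,-0.13,0,0,0,100],
  [1.0,-0.755,-0.17,0,0,0,100],
], squeeze=30)

```text
time: 1.92
ee_pos: [0.3659, -0.419, 0.2402]
orientation: [[0.904, 0.428, -0.0], [0.428, -0.904, 0.0], [-0.0, -0.0, -1.0]]
wrist_force: [0.5, 0.2, 0.8]
width: 1.001
finger_force: 0.0
```

Emit:
carry_out([
  [0.2,-0.151,0,0,0,0,100],
  [0.4,-0.302,0,0,0,0,100],
  [0.6,-0.453,0,0,0,0,100],
  [0.8,-0.604,0,0,0,0,100],
  [1.0,-0.755,0,0,0,0,100],
])

```text
time: 2.33
ee_pos: [0.4531, -0.2525, 0.2404]
orientation: [[0.904, 0.428, 0.001], [0.428, -0.904, -0.001], [0.0, 0.001, -1.0]]
wrist_force: [0.5, -1.1, -0.3]
width: 0.998
finger_force: 0.0
```

Emit:
carry_out([
  [0.15,-0.11,0,0,0,0.117,70],
  [0.3,-0.22,0,0,0,0.233,70],
  [0.42,-0.32,0,0,0,0.35,70],
  [0.5,-0.38,0,0,0,0.466,70],
  [0.573,-0.431,0,0,0,0.583,70],
])

```text
time: 2.75
ee_pos: [0.5031, -0.1571, 0.2402]
orientation: [[0.985, -0.171, 0.0], [-0.171, -0.985, 0.0], [0.0, -0.0, -1.0]]
wrist_force: [-0.5, -0.6, 0.1]
width: 0.704
finger_force: 0.0
```

Emit:
carry_out([
  [0,0,0,0,0,0.1,70],
  [0,0,0,0,0,0.2,70],
  [0,0,0,0,0,0.267,70],
  [0,0,0,0,0,0.267,70],
  [0,0,0,0,0,0.267,70],
])

```text
time: 3.17
ee_pos: [0.5025, -0.1588, 0.2402]
orientation: [[0.903, -0.431, 0.0], [-0.431, -0.903, -0.0], [0.0, 0.0, -1.0]]
wrist_force: [0.6, 0.4, -0.7]
width: 0.698
finger_force: 0.0
```

```bash
python3 - <<'E'
from h import *
o=bot.get_obs();R=o['orientation'];print(o['time'],o['ee_pos'],np.degrees(np.arctan2(R[1][0],R[0][0])),o['qpos'],o['width'])
print(go([.502,-.1585,.137]))
im=capture("scene");cv2.imwrite("pics/s1.png",cv2.resize(im[120:300,130:370],None,fx=3.3,fy=3.3)[:,:,::-1])
E
```

```text
3.1667 [ 0.50252494 -0.15883355  0.24017341] -25.503062418828073 [ 0.35750247  0.24064975 -0.13435879  1.86885572  0.03728362  1.03430468
 -1.80799522] 0.6976271069958435
[-0.004 -0.001  0.688]
```

View pics/s1.png

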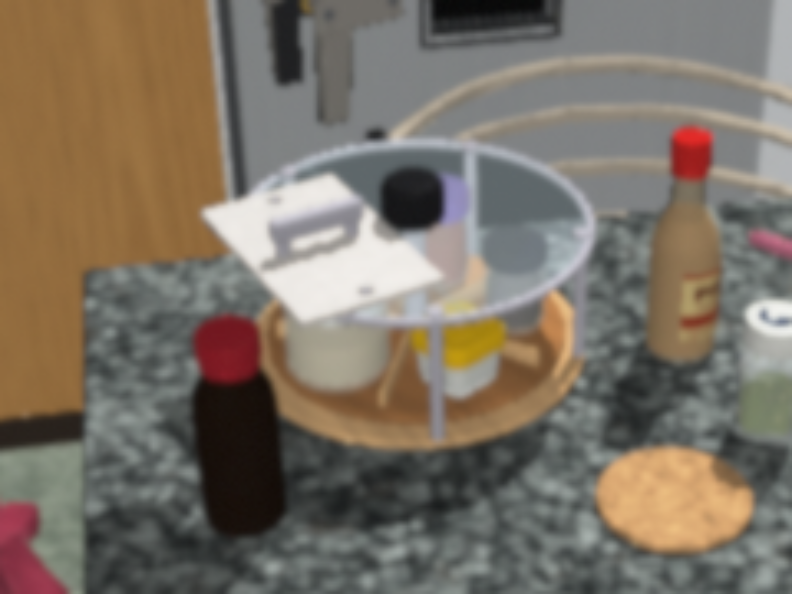

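The gripper is above the cover, and the carousel, bottles and trivet show where expected. Next I go down onto the handle.

Emit:
carry_out([
  [0,0,0.2,0,0,0,55],
  [0,0,0.4,0,0,0,55],
  [0,0,0.6,0,0,0,55],
  [0,0,0.7,0,0,0,55],
  [0,0,0.737,0,0,0,55],
])

```text
time: 3.63
ee_pos: [0.5006, -0.1586, 0.1268]
orientation: [[0.902, -0.431, -0.005], [-0.431, -0.902, 0.001], [-0.005, 0.001, -1.0]]
wrist_force: [-0.1, 0.3, 0.1]
width: 0.55
finger_force: 0.0
```

Emit:
carry_out([
  [0,0,0,0,0,0,30],
  [0,0,0,0,0,0,10],
  [0,0,0,0,0,0,0],
  [0,0,0,0,0,0,0],
  [0,0,0,0,0,0,0],
], squeeze=35)

```text
time: 4.05
ee_pos: [0.5032, -0.1591, 0.1307]
orientation: [[0.902, -0.432, 0.002], [-0.432, -0.902, -0.001], [0.002, -0.0, -1.0]]
wrist_force: [-0.1, -0.2, 0.3]
width: 0.209
finger_force: 0.0
```

Emit:
carry_out([
  [0,0,0,0,0,0,0],
  [0,0,0,0,0,0,0],
  [0,0,-0.03,0,0,0,0],
  [0,0,-0.07,0,0,0,0],
  [0,0,-0.12,0,0,0,0],
])

```text
time: 4.47
ee_pos: [0.5017, -0.1589, 0.1474]
orientation: [[0.902, -0.433, -0.002], [-0.433, -0.902, 0.0], [-0.002, 0.001, -1.0]]
wrist_force: [0.3, 0.9, -2.7]
width: 0.143
finger_force: 35.0
```

Emit:
carry_out([
  [0,0,-0.06,0,0,0,0],
  [0,0,-0.15,0,0,0,0],
  [0,0,-0.26,0,0,0,0],
  [0,0,-0.36,0,0,0,0],
  [0,0,-0.42,0,0,0,0],
])

```text
time: 4.88
ee_pos: [0.5032, -0.1592, 0.2128]
orientation: [[0.902, -0.433, 0.002], [-0.433, -0.902, -0.001], [0.003, -0.0, -1.0]]
wrist_force: [0.6, -0.3, -3.4]
width: 0.142
finger_force: 35.0
```

Emit:
carry_out([
  [-0.02,0.1,0,0,0,0,0],
  [-0.04,0.28,0,0,0,0,0],
  [-0.07,0.48,0,0,0,0,0],
  [-0.1,0.72,0,0,0,0,0],
  [-0.12,0.96,0,0,0,0,0],
])

```text
time: 5.3
ee_pos: [0.4229, -0.2815, 0.2109]
orientation: [[0.902, -0.431, -0.0], [-0.431, -0.902, 0.0], [-0.0, -0.0, -1.0]]
wrist_force: [0.1, -0.7, -2.6]
width: 0.138
finger_force: 35.0
```

Emit:
carry_out([
  [-0.03,0.24,0,0,0,0.06,0],
  [-0.05,0.46,0,0,0,0.13,0],
  [-0.07,0.64,0,0,0,0.2,0],
  [-0.09,0.74,0,0,0,0.26,0],
  [-0.096,0.779,0,0,0,0.323,0],
])

```text
time: 5.72
ee_pos: [0.3577, -0.3829, 0.2108]
orientation: [[0.701, -0.713, -0.001], [-0.713, -0.701, -0.001], [0.0, 0.001, -1.0]]
wrist_force: [-0.1, -0.1, -3.3]
width: 0.141
finger_force: 35.0
```

```bash
python3 - <<'E'
from h import *
o=bot.get_obs();R=o['orientation'];print(o['time'],o['ee_pos'],np.degrees(np.arctan2(R[1][0],R[0][0])),o['width'],o['wrist_force'])
print(go([.36,-.38,.0125]))
im=capture("scene");cv2.imwrite("pics/s2.png",im[:,:,::-1])
E
```

```text
5.7167 [ 0.35772322 -0.38287401  0.21079792] -45.4868230954714 0.14111652276278508 [-0.10528363 -0.07035578 -3.30732453]
[-0.003 -0.026  1.322]
```

View pics/s2.png

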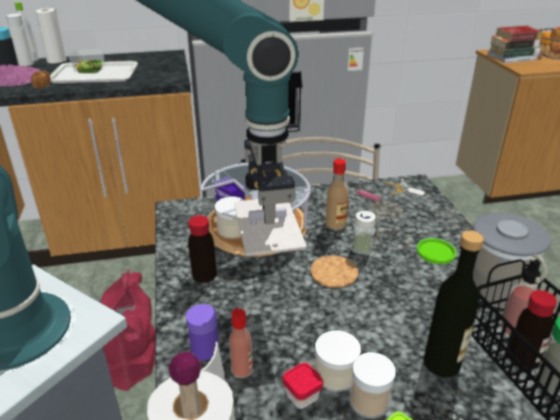

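The plate hangs level at about (270,228), clear of the paste bottle and trivet. I lower it here.

Emit:
carry_out([
  [0,-0.01,0.12,0,0,0,0],
  [0,-0.02,0.34,0,0,0,0],
  [0,-0.026,0.56,0,0,0,0],
  [0,-0.026,0.77,0,0,0,0],
  [0,-0.026,0.95,0,0,0,0],
])

```text
time: 6.18
ee_pos: [0.3634, -0.3762, 0.0665]
orientation: [[0.709, -0.705, -0.0], [-0.705, -0.709, 0.001], [-0.001, -0.0, -1.0]]
wrist_force: [0.6, -0.7, -2.5]
width: 0.138
finger_force: 35.0
```

Emit:
carry_out([
  [0,0,0.12,0,0,0,0],
  [0,0,0.22,0,0,0,0],
  [0,0,0.3,0,0,0,0],
  [0,0,0.34,0,0,0,0],
  [0,0,0.36,0,0,0,0],
])

```text
time: 6.6
ee_pos: [0.3633, -0.3769, 0.0134]
orientation: [[0.708, -0.706, -0.001], [-0.706, -0.708, 0.001], [-0.001, -0.0, -1.0]]
wrist_force: [0.5, 0.6, -2.5]
width: 0.134
finger_force: 35.0
```

Emit:
carry_out([
  [0,0,0.006,0,0,0,0],
  [0,0,0.01,0,0,0,0],
  [0,0,0.01,0,0,0,0],
  [0,0,0.01,0,0,0,0],
  [0,0,0.01,0,0,0,0],
])

```text
time: 7.02
ee_pos: [0.3635, -0.3777, 0.0132]
orientation: [[0.707, -0.707, 0.001], [-0.707, -0.707, -0.001], [0.001, -0.0, -1.0]]
wrist_force: [-0.1, 0.3, -3.6]
width: 0.139
finger_force: 35.0
```

Emit:
carry_out([
  [0,0,0.006,0,0,0,0],
  [0,0,0.012,0,0,0,0],
  [0,0,0.016,0,0,0,0],
  [0,0,0.016,0,0,0,0],
  [0,0,0.016,0,0,0,0],
])

```text
time: 7.43
ee_pos: [0.3635, -0.3777, 0.0124]
orientation: [[0.707, -0.707, 0.001], [-0.707, -0.707, -0.001], [0.001, -0.0, -1.0]]
wrist_force: [-4.8, 5.1, 18.3]
width: 0.137
finger_force: 35.0
```

Emit:
carry_out([
  [0,0,-0.008,0,0,0,0],
  [0,0,-0.012,0,0,0,0],
  [0,0,-0.012,0,0,0,20],
  [0,0,-0.012,0,0,0,35],
  [0,0,-0.012,0,0,0,45],
])

```text
time: 7.85
ee_pos: [0.3633, -0.3774, 0.0119]
orientation: [[0.707, -0.707, 0.0], [-0.707, -0.707, -0.0], [0.0, 0.0, -1.0]]
wrist_force: [0.0, 0.4, 0.4]
width: 0.32
finger_force: 0.0
```

Emit:
carry_out([
  [0,0,0,0,0,0,50],
  [0,0,-0.1,0,0,0,70],
  [0,0,-0.3,0,0,0,75],
  [0,0,-0.55,0,0,0,75],
  [0,0,-0.8,0,0,0,75],
])

```text
time: 8.27
ee_pos: [0.3625, -0.3768, 0.1326]
orientation: [[0.707, -0.707, -0.002], [-0.707, -0.707, 0.001], [-0.002, 0.0, -1.0]]
wrist_force: [0.2, 0.4, 0.2]
width: 0.686
finger_force: 0.0
```

```bash
python3 - <<'E'
from h import *
o=bot.get_obs();R=o['orientation'];print(o['time'],o['ee_pos'],np.degrees(np.arctan2(R[1][0],R[0][0])),o['width'],o['wrist_force'],o['qpos'])
print(go([.5726,-.193,.22]))
im=capture("scene");cv2.imwrite("pics/s3.png",im[:,:,::-1])
im=capture("top");cv2.imwrite("pics/t3.png",im[:,:,::-1])
k=[cen(r['region']) for r in cut_out("top","knob")[:1]];print(k)
for r in search_frame("top","cover")[:2]: p=np.array(r['position'])*[560,420];print(r['confidence'],p,at("top",p,.01))
E
```

```text
8.2667 [ 0.36250711 -0.3767819   0.13258095] -45.018276951706 0.6855390194054762 [0.18022776 0.41547656 0.19684889] [ 0.68936281  0.36117963  0.06183065  1.98565774 -0.0302631   0.79785789
 -1.58811679]
[ 0.122 -1.857 -0.584]
[(np.float64(216.62264150943398), np.float64(183.33243486073675))]
0.8 [284.704 261.996] [ 0.37907765 -0.31343528  0.01      ]
0.28 [204.288 179.298] [ 0.56542867 -0.12564763  0.01      ]
```

View pics/t3.png

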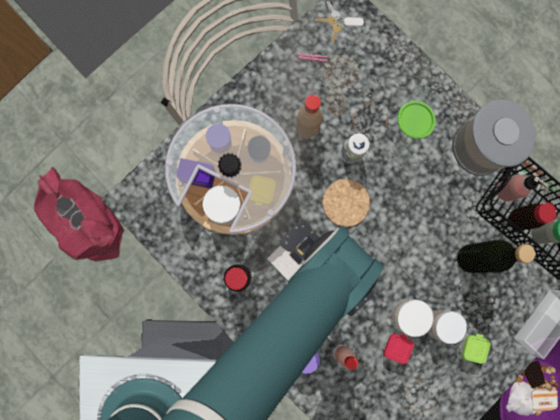

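The picture shows the open hatch with the wide jar's white lid at (222,203) and the carton beside it. The cover lies at about (290,262), clear of the paste bottle. Next is the knob.

Emit:
carry_out([
  [0.01,-0.1,-0.2,0,0,0,75],
  [0.03,-0.3,-0.38,0,0,0,75],
  [0.05,-0.52,-0.5,0,0,0,75],
  [0.06,-0.75,-0.58,0,0,0,75],
  [0.065,-0.98,-0.58,0,0,0,75],
])

```text
time: 8.88
ee_pos: [0.4758, -0.2799, 0.2201]
orientation: [[0.706, -0.708, 0.002], [-0.708, -0.706, -0.001], [0.002, -0.001, -1.0]]
wrist_force: [1.2, -0.8, -0.3]
width: 0.744
finger_force: 0.0
```

Emit:
carry_out([
  [0.02,-0.25,0,0,0,0,75],
  [0.04,-0.5,0,0,0,0,75],
  [0.05,-0.7,0,0,0,0,75],
  [0.057,-0.82,0,0,0,0,75],
  [0.057,-0.877,0,0,0,0,75],
])

```text
time: 9.3
ee_pos: [0.5743, -0.1898, 0.2164]
orientation: [[0.71, -0.704, -0.003], [-0.704, -0.71, 0.002], [-0.004, 0.0, -1.0]]
wrist_force: [-0.8, -0.6, 0.1]
width: 0.75
finger_force: 0.0
```

```bash
python3 - <<'E'
from h import *
o=bot.get_obs();R=o['orientation'];print(o['time'],o['ee_pos'],np.degrees(np.arctan2(R[1][0],R[0][0])),o['width'],o['qpos'])
print(go([.5726,-.193,.127]))
E
```

```text
9.3 [ 0.57433386 -0.18978902  0.21643487] -44.749948716864345 0.7501386858394696 [ 0.29816615  0.39325831 -0.04341761  1.71197371  0.01755325  1.04006825
 -2.10270851]
[0.009 0.023 0.596]
```

Emit:
carry_out([
  [0,0,0.15,0,0,0,75],
  [0,0,0.32,0,0,0,75],
  [0,0,0.47,0,0,0,75],
  [0,0,0.57,0,0,0,75],
  [0,0,0.61,0,0,0,75],
])

```text
time: 9.72
ee_pos: [0.5699, -0.1937, 0.1234]
orientation: [[0.706, -0.708, -0.007], [-0.708, -0.706, 0.001], [-0.006, 0.004, -1.0]]
wrist_force: [0.2, -0.7, 1.1]
width: 0.751
finger_force: 0.0
```

Emit:
carry_out([
  [0,0,0,0,0,0,60],
  [0,0,0,0,0,0,50],
  [0,0,0,0,0,0,40],
  [0,0,0,0,0,0,30],
  [0,0,0,0,0,0,30],
], squeeze=25)

```text
time: 10.13
ee_pos: [0.5751, -0.1924, 0.1285]
orientation: [[0.708, -0.707, 0.004], [-0.707, -0.708, 0.0], [0.003, -0.003, -1.0]]
wrist_force: [5.6, 2.4, -3.8]
width: 0.488
finger_force: 25.0
```

Emit:
carry_out([
  [0,0,0,0,0,-0.04,30],
  [0,0,0,0,0,-0.1,30],
  [0,0,0,0,0,-0.18,30],
  [0,0,0,0,0,-0.26,30],
  [0,0,0,0,0,-0.35,30],
])

```text
time: 10.55
ee_pos: [0.5753, -0.1921, 0.1284]
orientation: [[0.916, -0.402, 0.005], [-0.402, -0.916, 0.001], [0.004, -0.002, -1.0]]
wrist_force: [5.9, 3.6, -4.0]
width: 0.492
finger_force: 25.0
```

```bash
python3 - <<'E'
from h import *
o=bot.get_obs();R=o['orientation'];print(o['time'],o['ee_pos'],np.degrees(np.arctan2(R[1][0],R[0][0])),o['width'],o['qpos'],o['wrist_force'],o['ft_torque'])
im=capture("top");cv2.imwrite("pics/t4.png",cv2.resize(im[80:260,130:370],None,fx=3,fy=3)[:,:,::-1])
E
```

```text
10.55 [ 0.57529049 -0.19210137  0.12844861] -23.71350543828308 0.4924777266447671 [ 0.3651353   0.49680262 -0.12735195  1.78094691  0.07744951  0.86438648
 -1.78170113] [ 5.85325433  3.57362668 -4.04296959] [ 0.61953364 -1.09034452  0.05658741]
```

View pics/t4.png

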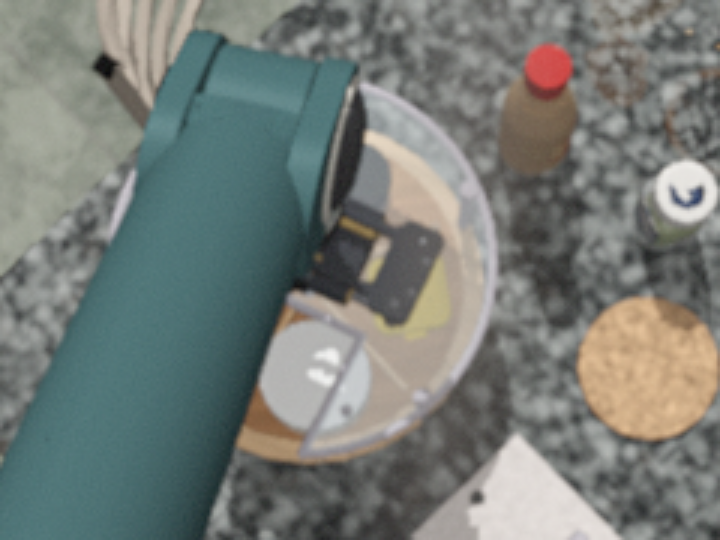

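The tray follows: the wide jar moved counter-clockwise to crop (318,375). I keep turning.

Emit:
carry_out([
  [0,0,0,0,0,-0.11,30],
  [0,0,0,0,0,-0.22,30],
  [0,0,0,0,0,-0.33,30],
  [0,0,0,0,0,-0.44,30],
  [0,0,0,0,0,-0.55,30],
])

```text
time: 11.02
ee_pos: [0.5753, -0.1916, 0.1284]
orientation: [[0.987, 0.163, 0.005], [0.163, -0.987, 0.001], [0.005, -0.001, -1.0]]
wrist_force: [4.8, 3.3, -4.4]
width: 0.487
finger_force: 25.0
```

Emit:
carry_out([
  [0,0,0,0,0,-0.11,30],
  [0,0,0,0,0,-0.22,30],
  [0,0,0,0,0,-0.33,30],
  [0,0,0,0,0,-0.44,30],
  [0,0,0,0,0,-0.55,30],
])

```text
time: 11.43
ee_pos: [0.5751, -0.1911, 0.1284]
orientation: [[0.739, 0.674, 0.004], [0.674, -0.739, 0.002], [0.004, 0.001, -1.0]]
wrist_force: [5.6, 4.9, -2.4]
width: 0.493
finger_force: 25.0
```

Emit:
carry_out([
  [0,0,0,0,0,-0.11,30],
  [0,0,0,0,0,-0.22,30],
  [0,0,0,0,0,-0.33,30],
  [0,0,0,0,0,-0.44,30],
  [0,0,0,0,0,-0.55,30],
])

```text
time: 11.85
ee_pos: [0.5746, -0.1908, 0.1284]
orientation: [[0.252, 0.968, 0.003], [0.968, -0.252, 0.002], [0.003, 0.002, -1.0]]
wrist_force: [4.6, 5.4, -2.5]
width: 0.493
finger_force: 25.0
```

Emit:
carry_out([
  [0,0,0,0,0,-0.11,30],
  [0,0,0,0,0,-0.22,30],
  [0,0,0,0,0,-0.33,30],
  [0,0,0,0,0,-0.44,30],
  [0,0,0,0,0,-0.55,30],
])

```text
time: 12.27
ee_pos: [0.5741, -0.1908, 0.1284]
orientation: [[-0.316, 0.949, 0.002], [0.949, 0.316, 0.002], [0.002, 0.002, -1.0]]
wrist_force: [2.2, 6.7, -1.2]
width: 0.49
finger_force: 25.0
```

Emit:
carry_out([
  [0,0,0,0,0,-0.11,30],
  [0,0,0,0,0,-0.22,30],
  [0,0,0,0,0,-0.33,30],
  [0,0,0,0,0,-0.44,30],
  [0,0,0,0,0,-0.55,30],
])

```text
time: 12.68
ee_pos: [0.5736, -0.1911, 0.1284]
orientation: [[-0.781, 0.624, 0.001], [0.624, 0.781, 0.002], [0.0, 0.002, -1.0]]
wrist_force: [0.4, 5.8, -0.1]
width: 0.492
finger_force: 25.0
```

Emit:
carry_out([
  [0,0,0,0,0,-0.08,30],
  [0,0,0,0,0,-0.16,30],
  [0,0,0,0,0,-0.22,30],
  [0,0,0,0,0,-0.26,30],
  [0,0,0,0,0,-0.28,30],
])

```text
time: 13.1
ee_pos: [0.5735, -0.1914, 0.1284]
orientation: [[-0.927, 0.375, 0.001], [0.375, 0.927, 0.001], [-0.0, 0.002, -1.0]]
wrist_force: [-0.1, 5.6, 1.7]
width: 0.489
finger_force: 25.0
```

```bash
python3 - <<'E'
from h import *
o=bot.get_obs();R=o['orientation'];print(o['time'],o['ee_pos'],np.degrees(np.arctan2(R[1][0],R[0][0])),o['width'],o['qpos'],o['wrist_force'],o['ft_torque'])
for n in("top","scene"):
    im=capture(n)
    for t in("pepper_pot","wide_jar_in","spice_jar","snap_pot","carton"): print(n,t,[(round(r['confidence'],2),np.round(np.array(r['position'])*[560,420],1)) for r in search_frame(n,t)[:2]])
E
```

```text
13.1 [ 0.57346967 -0.19136773  0.12843257] 157.97568688952285 0.48936668430575175 [ 0.87855753  0.66775555 -0.85406775  1.74780738  0.58581564  1.00087762
  0.98797348] [-0.10421352  5.63304279  1.70418772] [ 0.93317835  0.01857875 -0.14026978]
top pepper_pot []
top wide_jar_in []
top spice_jar [(0.61, array([313. , 269.1]))]
top snap_pot []
top carton []
scene pepper_pot [(0.7, array([225.6, 214. ]))]
scene wide_jar_in []
scene spice_jar [(0.61, array([259.6, 230.4]))]
scene snap_pot [(0.75, array([237.8, 197.5]))]
scene carton [(0.89, array([293.2, 216.7])), (0.65, array([246.6, 229.3]))]
```

Emit:
carry_out([
  [0,0,0,0,0,0,50],
  [0,0,0,0,0,0,60],
  [0,0,0,0,0,0,75],
  [0,0,0,0,0,0,75],
  [0,0,-0.1,0,0,0,75],
])

```text
time: 14.12
ee_pos: [0.5712, -0.1942, 0.1405]
orientation: [[-0.925, 0.379, -0.005], [0.379, 0.925, 0.0], [0.004, -0.001, -1.0]]
wrist_force: [-0.2, -0.4, 0.0]
width: 0.749
finger_force: 0.0
```

Emit:
carry_out([
  [0,0,-0.15,0,0,0,75],
  [0,0,-0.35,0,0,0,75],
  [0,0,-0.55,0,0,0,75],
  [0,0,-0.75,0,0,0,75],
  [0,0,-0.85,0,0,0,75],
])

```text
time: 14.53
ee_pos: [0.5746, -0.1935, 0.2751]
orientation: [[-0.926, 0.378, 0.005], [0.378, 0.926, -0.002], [-0.006, 0.0, -1.0]]
wrist_force: [0.2, -0.4, 1.0]
width: 0.747
finger_force: 0.0
```

```bash
python3 - <<'E'
from h import *
o=bot.get_obs();R=o['orientation'];print(o['time'],o['ee_pos'],np.degrees(np.arctan2(R[1][0],R[0][0])),o['qpos'])
print(go([.5023,-.159,.2]))
im=capture("scene");cv2.imwrite("pics/s5.png",cv2.resize(im[120:300,130:370],None,fx=3.3,fy=3.3)[:,:,::-1])
rs=cut_out("scene","pepper_pot")
for r in rs[:1]:
    ys,xs=np.nonzero(r['region']);print(r['confidence'],xs.min(),xs.max(),ys.min(),ys.max(),at("scene",((xs.min()+xs.max())/2,(ys.min()+ys.max())/2),.059))
h=np.radians(154.4);c=np.array([.5726+.078*np.cos(h),-.1927+.078*np.sin(h)]);print(c,pix("scene",[[*c,.022],[*c,.059],[*c,.096]]),pix("top",[[*c,.096]]))
E
```

```text
14.5333 [ 0.57460767 -0.19349666  0.2750764 ] 157.77299354938512 [ 0.95143483  0.52156504 -0.9573163   1.60814426  0.44702857  1.2410679
  1.09397431]
[0.536 0.031 0.497]
0.56 217 237 197 231 [ 0.50545542 -0.15504658  0.059     ]
[ 0.50225706 -0.15899731] [[228.22757572 227.21487868]
 [227.44642389 215.05912219]
 [226.64222789 202.52676597]] [[214.45849454 201.99373552]]
```

View pics/s5.png

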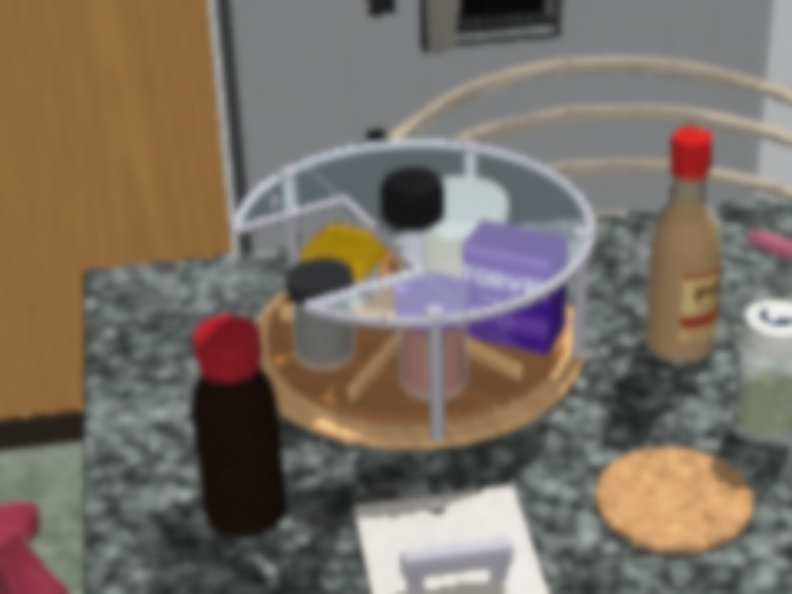

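The pot stands in the hatch middle, with its lid top at full-image (227,202.5) against the expected (226.6,202.5). The others stand. Next I go above it.

Emit:
carry_out([
  [0.12,0.01,0,0,0,0.02,75],
  [0.3,0.015,0,0,0,0.04,75],
  [0.45,0.02,0.1,0,0,0.057,75],
  [0.53,0.03,0.3,0,0,0.057,75],
  [0.53,0.03,0.45,0,0,0.057,75],
])

```text
time: 15.05
ee_pos: [0.4982, -0.1585, 0.2011]
orientation: [[-0.902, 0.432, -0.002], [0.432, 0.902, -0.002], [0.001, -0.003, -1.0]]
wrist_force: [0.2, -0.7, 0.2]
width: 0.75
finger_force: 0.0
```

Emit:
carry_out([
  [0,0,0.02,0,0,0,75],
  [0,0,0.03,0,0,0,75],
  [0,0,0.05,0,0,0,75],
  [0,0,0.05,0,0,0,75],
  [0,0,0.05,0,0,0,75],
])

```text
time: 15.47
ee_pos: [0.5021, -0.1592, 0.1957]
orientation: [[-0.902, 0.433, 0.001], [0.433, 0.902, -0.0], [-0.001, 0.0, -1.0]]
wrist_force: [-0.4, -0.2, -0.5]
width: 0.751
finger_force: 0.0
```

```bash
python3 - <<'E'
from h import *
o=bot.get_obs();R=o['orientation'];print(o['time'],o['ee_pos'],np.degrees(np.arctan2(R[1][0],R[0][0])),o['qpos'],o['width'])
print(go([.5023,-.159,.061]))
E
```

```text
15.4667 [ 0.50209883 -0.15921778  0.19574937] 154.36222864336878 [ 1.0003207   0.46442238 -0.9555737   1.87839614  0.44201151  1.02601077
  0.98179689] 0.7505377448583913
[0.001 0.002 0.898]
```

Emit:
carry_out([
  [0,0,0.1,0,0,0,75],
  [0,0,0.24,0,0,0,75],
  [0,0,0.38,0,0,0,75],
  [0,0,0.52,0,0,0,75],
  [0,0,0.64,0,0,0,75],
])

```text
time: 15.88
ee_pos: [0.5017, -0.1594, 0.0984]
orientation: [[-0.901, 0.433, 0.001], [0.433, 0.901, -0.0], [-0.001, -0.0, -1.0]]
wrist_force: [0.1, 0.3, 0.3]
width: 0.749
finger_force: 0.0
```

Emit:
carry_out([
  [0,0,0.1,0,0,0,75],
  [0,0,0.19,0,0,0,75],
  [0,0,0.24,0,0,0,75],
  [0,0,0.258,0,0,0,75],
  [0,0,0.258,0,0,0,75],
])

```text
time: 16.3
ee_pos: [0.5014, -0.159, 0.0602]
orientation: [[-0.902, 0.433, -0.0], [0.433, 0.902, 0.0], [0.0, 0.0, -1.0]]
wrist_force: [-0.0, -0.8, 0.4]
width: 0.745
finger_force: 0.0
```

Emit:
carry_out([
  [0,0,0,0,0,0,68],
  [0,0,0,0,0,0,62],
  [0,0,0,0,0,0,57],
  [0,0,0,0,0,0,50],
  [0,0,0,0,0,0,40],
], squeeze=15)

```text
time: 16.72
ee_pos: [0.5019, -0.1592, 0.0609]
orientation: [[-0.902, 0.432, 0.002], [0.432, 0.902, -0.001], [-0.002, 0.0, -1.0]]
wrist_force: [0.9, 0.7, 3.3]
width: 0.534
finger_force: 15.0
```

Emit:
carry_out([
  [0,0,0,0,0,0,35],
  [0,0,0,0,0,0,35],
  [0,0,-0.03,0,0,0,35],
  [0,0,-0.08,0,0,0,35],
  [0,0,-0.15,0,0,0,35],
])

```text
time: 17.13
ee_pos: [0.5001, -0.1591, 0.0825]
orientation: [[-0.902, 0.433, -0.002], [0.433, 0.902, 0.001], [0.002, -0.0, -1.0]]
wrist_force: [0.2, -1.3, -0.5]
width: 0.532
finger_force: 15.0
```

Emit:
carry_out([
  [0,0,-0.1,0,0,0,35],
  [0,0,-0.22,0,0,0,35],
  [0,0,-0.34,0,0,0,35],
  [0,0,-0.46,0,0,0,35],
  [0,0,-0.58,0,0,0,35],
], squeeze=20)

```text
time: 17.55
ee_pos: [0.5009, -0.159, 0.1712]
orientation: [[-0.902, 0.432, -0.0], [0.432, 0.902, -0.0], [0.0, -0.0, -1.0]]
wrist_force: [-0.3, -0.3, -1.0]
width: 0.529
finger_force: 20.0
```

Emit:
carry_out([
  [0,0,-0.12,0,0,0,35],
  [0,0,-0.24,0,0,0,35],
  [0,0,-0.36,0,0,0,35],
  [0,0,-0.46,0,0,0,35],
  [0,0,-0.52,0,0,0,35],
])

```text
time: 17.97
ee_pos: [0.5016, -0.159, 0.25]
orientation: [[-0.902, 0.432, 0.002], [0.432, 0.902, -0.001], [-0.002, -0.0, -1.0]]
wrist_force: [0.4, -0.7, 0.0]
width: 0.534
finger_force: 20.0
```

```bash
python3 - <<'E'
from h import *
o=bot.get_obs();R=o['orientation'];print(o['time'],o['ee_pos'],o['qpos'],o['width'],o['wrist_force'])
im=capture("top");t=cen(cut_out("top","trivet")[0]['region']);print(t,at("top",t,.008))
im=capture("scene");t=cen(cut_out("scene","trivet")[0]['region']);print(t,at("scene",t,.008))
cv2.imwrite("pics/s6.png",im[:,:,::-1])
t=at("scene",t,.008)
print(go([.517,-.4535,.25]))
E
```

```text
17.9667 [ 0.50160612 -0.15902266  0.24997216] [ 1.04736081  0.40157252 -1.00315788  1.82121237  0.37552552  1.12272605
  1.03746638] 0.5343487569280031 [ 0.37729229 -0.7091187   0.00655101]
(np.float64(345.9454962707975), np.float64(202.1835915088927)) [ 0.51833431 -0.45296183  0.008     ]Traceback (most recent call last):
  File "<stdin>", line 4, in <module>
IndexError: list index out of range
```

Emit:
carry_out([
  [-0.04,-0.07,0,0,0,0,35],
  [-0.12,-0.22,0,0,0,0,35],
  [-0.22,-0.4,0,0,0,0,35],
  [-0.33,-0.6,0,0,0,0,35],
  [-0.44,-0.8,0,0,0,0,35],
])

```text
time: 18.58
ee_pos: [0.5081, -0.2981, 0.2465]
orientation: [[-0.902, 0.432, -0.002], [0.432, 0.902, 0.0], [0.002, -0.0, -1.0]]
wrist_force: [1.2, -0.5, -1.3]
width: 0.535
finger_force: 20.0
```

Emit:
carry_out([
  [-0.11,-0.2,0,0,0,0,35],
  [-0.22,-0.4,0,0,0,0,35],
  [-0.33,-0.6,0,0,0,0,35],
  [-0.42,-0.78,0,0,0,0,35],
  [-0.5,-0.93,0,0,0,0,35],
])

```text
time: 19.0
ee_pos: [0.5142, -0.4578, 0.2454]
orientation: [[-0.9, 0.435, -0.003], [0.435, 0.9, 0.001], [0.003, -0.0, -1.0]]
wrist_force: [0.7, 0.3, -0.5]
width: 0.529
finger_force: 20.0
```

Emit:
carry_out([
  [0,0,0.1,0,0,0,35],
  [0,0,0.25,0,0,0,35],
  [0,0,0.42,0,0,0,35],
  [0,0,0.56,0,0,0,35],
  [0,0,0.62,0,0,0,35],
])

```text
time: 19.42
ee_pos: [0.5135, -0.4533, 0.1495]
orientation: [[-0.902, 0.433, -0.006], [0.433, 0.902, 0.004], [0.007, 0.001, -1.0]]
wrist_force: [0.1, 0.6, -0.8]
width: 0.53
finger_force: 20.0
```

```bash
python3 - <<'E'
from h import *
o=bot.get_obs();R=o['orientation'];print(o['time'],o['ee_pos'],o['width'],o['wrist_force'])
im=capture("scene");cv2.imwrite("pics/s6.png",cv2.resize(im[130:330,230:470],None,fx=3,fy=3)[:,:,::-1])
print(at("scene",(334.2,271.2),.008),at("top",(346.4,202.6),.008))
for r in cut_out("scene","trivet")[:1]: print(at("scene",cen(r['region']),.008))
print(go([.517,-.454,.047]))
E
```

```text
19.4167 [ 0.51349201 -0.45333858  0.14945184] 0.5302482661392544 [ 0.05245925  0.62095591 -0.84918341]
[ 0.51216764 -0.45952199  0.008     ] [ 0.51738538 -0.45401893  0.008     ]
[ 0.51240824 -0.45859892  0.008     ]
[-0.02   0.004  0.697]
```

View pics/s6.png

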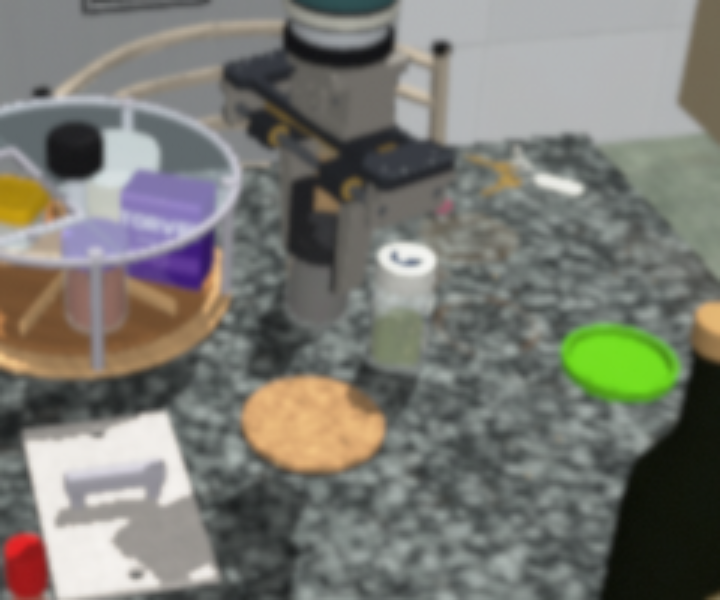

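The pot hangs upright above the trivet (trivet at full-image (334,271)) and the cover lies flat. Lowering.

Emit:
carry_out([
  [0,0,0.08,0,0,0,35],
  [0,0,0.2,0,0,0,35],
  [0,0,0.34,0,0,0,35],
  [0,0,0.46,0,0,0,35],
  [0,0,0.54,0,0,0,35],
])

```text
time: 19.93
ee_pos: [0.5159, -0.4542, 0.0727]
orientation: [[-0.902, 0.433, -0.0], [0.433, 0.902, -0.0], [0.0, -0.0, -1.0]]
wrist_force: [-0.5, 0.3, -1.1]
width: 0.531
finger_force: 20.0
```

Emit:
carry_out([
  [0,0,0.02,0,0,0,35],
  [0,0,0.04,0,0,0,35],
  [0,0,0.06,0,0,0,35],
  [0,0,0.06,0,0,0,35],
  [0,0,0.06,0,0,0,35],
])

```text
time: 20.35
ee_pos: [0.5166, -0.4544, 0.0657]
orientation: [[-0.902, 0.433, 0.001], [0.433, 0.902, -0.001], [-0.001, -0.0, -1.0]]
wrist_force: [1.2, 0.4, -0.7]
width: 0.53
finger_force: 20.0
```

```bash
python3 - <<'E'
from h import *
o=bot.get_obs();print(o['time'],o['ee_pos'],o['wrist_force'])
print(go([.5155,-.456,.047]))
E
```

```text
20.35 [ 0.51658788 -0.45439319  0.06565399] [ 1.21492401  0.42740922 -0.70440671]
[ 0.002 -0.013  0.124]
```

Emit:
carry_out([
  [0,-0.013,0.03,0,0,0,35],
  [0,-0.013,0.06,0,0,0,35],
  [0,-0.013,0.09,0,0,0,35],
  [0,-0.013,0.11,0,0,0,35],
  [0,-0.013,0.117,0,0,0,35],
])

```text
time: 20.77
ee_pos: [0.5152, -0.4559, 0.047]
orientation: [[-0.902, 0.433, -0.0], [0.433, 0.902, -0.0], [0.0, -0.0, -1.0]]
wrist_force: [-1.7, 0.2, 4.9]
width: 0.533
finger_force: 20.0
```

Emit:
carry_out([
  [0,0,0.003,0,0,0,35],
  [0,0,0.006,0,0,0,35],
  [0,0,0.009,0,0,0,35],
  [0,0,0.009,0,0,0,35],
  [0,0,0.009,0,0,0,35],
])

```text
time: 21.18
ee_pos: [0.5154, -0.4559, 0.0469]
orientation: [[-0.902, 0.433, 0.0], [0.433, 0.902, -0.001], [-0.0, -0.001, -1.0]]
wrist_force: [-1.8, 1.2, 5.8]
width: 0.533
finger_force: 20.0
```

Seated, so I release slowly and rise.

Emit:
carry_out([
  [0,0,-0.006,0,0,0,53],
  [0,0,-0.006,0,0,0,56],
  [0,0,-0.006,0,0,0,60],
  [0,0,-0.006,0,0,0,68],
  [0,0,-0.006,0,0,0,75],
])

```text
time: 21.6
ee_pos: [0.5153, -0.4558, 0.0465]
orientation: [[-0.902, 0.433, 0.0], [0.433, 0.902, 0.0], [0.0, 0.0, -1.0]]
wrist_force: [0.0, 0.2, 0.4]
width: 0.723
finger_force: 0.0
```

Emit:
carry_out([
  [0,0,0,0,0,0,75],
  [0,0,-0.05,0,0,0,75],
  [0,0,-0.2,0,0,0,75],
  [0,0,-0.4,0,0,0,75],
  [0,0,-0.65,0,0,0,75],
])

```text
time: 22.02
ee_pos: [0.5141, -0.455, 0.1437]
orientation: [[-0.902, 0.432, -0.003], [0.432, 0.902, 0.003], [0.004, 0.001, -1.0]]
wrist_force: [-0.3, -1.0, 0.2]
width: 0.749
finger_force: 0.0
```

Emit:
carry_out([
  [0,0,-0.2,0,0,0,75],
  [0,0,-0.4,0,0,0,75],
  [0,0,-0.6,0,0,0,75],
  [0,0,-0.7,0,0,0,75],
  [0,0,-0.7,0,0,0,75],
])

```text
time: 22.43
ee_pos: [0.5171, -0.4565, 0.2539]
orientation: [[-0.902, 0.433, 0.005], [0.433, 0.902, -0.005], [-0.007, -0.002, -1.0]]
wrist_force: [1.2, -0.0, -0.8]
width: 0.747
finger_force: 0.0
```

```bash
python3 - <<'E'
from h import *
o=bot.get_obs();print(o['time'],o['ee_pos'],o['wrist_force'],o['joint_vel'])
im=capture("scene");cv2.imwrite("pics/s7.png",cv2.resize(im[150:350,150:420],None,fx=2.9,fy=2.9)[:,:,::-1])
E
```

```text
22.4333 [ 0.51710629 -0.45645125  0.25390995] [ 1.18037398 -0.0223932  -0.82353716] [-0.0063908   0.0461441   0.03402109  0.06496104  0.01318218 -0.03991642
 -0.01311407]
```

View pics/s7.png

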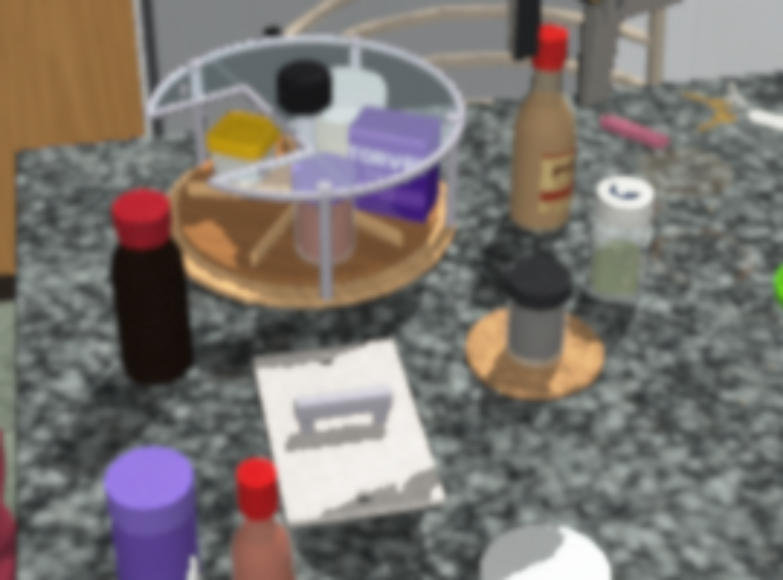

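The pot stands in the middle of the trivet at crop (536,350). The other four containers, the bottles and the cover are all in order.

```bash
python3 -c "
from rig import bot
print(bot.sign_off())"
```

```text
the job is handed in; nothing more can be done
None
```

The job is handed in at about 22 s: the pepper pot stands upright in the middle of the trivet, the cover lies flat on the table with its handle up, and in the last picture everything else is still standing.

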